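# Find where the tea tray binds and back it off for sanding

## Robot

A 6-joint arm with a two-finger parallel gripper is mounted at the origin on the work surface. World frame = base frame: x ahead of the robot, y to its left, z up, the work surface at z = 0. Lengths are in m, angles in rad, forces in N, time in s.
With the tool pointing down it reaches from about 0.25 to 0.775 m from the base axis. Payload 4 kg.
Tool frame: the origin (TCP) lies midway between the tips of the shut fingers; the grasp point (between the pads) lies 19 mm behind it; z points along the fingers, x is the direction in which the jaws open and shut, and the axes are right-handed (so a half turn about z gives the same grasp; the last joint's range is limited). The gripper opens to 94 mm and grips with 3 to 60 N. Pads are 16 mm wide; open, the fingers measure 119 mm over their backs; the gripper's body (75 mm by 177 mm) begins 78 mm behind the grasp point.
Start: joints at [1.239, 0.087, 1.371, -0, 1.684, -0.103], TCP at [0.125, 0.536, 0.206] pointing down, gripper open.
Joint ranges: [-3.1, 3.1], [-0.76, 2.03], [0.27, 2.55], [-1.08, 4.22], [0.17, 2.65], [-2.57, 2.57]. Speed limits (rad/s): [2.79, 2.79, 3.14, 3.14, 3.14, 3.14].

## Interface

Orientations are given as [roll, pitch, yaw] about the fixed x, y, z axes, in that order (R = Rz(yaw) Ry(pitch) Rx(roll)).
In Python, from bench import robot gives the robot as it stands.
- The arm moves only by the shell command python3 -m handwheel 'ROWS'. ROWS is a JSON object of lists of equal length, an entry for each row: "delta_pos": the shift along the tool's x, y, z in mm, a list of three; "rotation": the turn, a rotation vector about the tool's x, y, z in rad, a list of three; "claw": the closure, from -1 (fully open) to 1 (shut). In form: {"delta_pos": [[tx, ty, tz], ...], "rotation": [[wx, wy, wz], ...], "claw": [claw, ...]}. A call has exactly 8 rows; each row shifts and turns the commanded pose from where the row before left it, along the tool's axes as they then stand; what a row does not reach is not made up. A row lasts 1/8 s, in which the tool goes at most 62.5 mm and 10.7 degrees, less where a joint would pass 70% of its speed; a pose out of reach is approached as far as the arm can. A call with a gripper value outside its range is refused whole. The fingers move at their own pace and stop on an object; the grip force is fixed at half the most. Time passes only in rows, so rows that do not move let the fingers close, or fill a call up. It gives the time, the measured TCP pose, the force and the opening at its end, in the units of the state.
- robot.get_obs(): the state, without advancing time (a new reading comes with each control period).
- robot.snapshot(name): name is "scene" or "top"; returns a dict with "color" (420x560x3 uint8, red, green, blue), "intrinsics" (3x3 intrinsics, pixels), "k1" (the pictures are not rectified: a ray, as slopes to the right and down, at radius r is drawn at 1 + k1 r^2 times it, then the intrinsics apply), "eye" and "rotation" of the camera in the world. Camera axes: x right, y down, z forward; pixel columns grow to the right and rows downward; lengths in m; the calibration is good to about 2 mm. A picture is of the moment at which its call begins. There is no depth.
- robot.close_job(): hands the job in, once; it reports no verdict.
The state is a dict: "time": time; "joint_positions": joint angles; "qvel": joint speeds; "joint_torque": joint torques, N m; "tool_pos": TCP position; "ee_rot": TCP orientation; "wrist_force": force on the tool from outside, world axes, zero at the start; "wrist_torque": the same for the moment, N m; "width": finger opening in m.
Only numpy, scipy, OpenCV 4.12 (cv2) and the standard library are available. Lean on these libraries where they do the work, as an engineer would, in place of code of your own. Each camera call takes 0.05 s, during which the arm holds its last target.

## Task

The little tea tray that slides sideways under the narrow shelf catches on a hump of dried paint on its back rail. Using its upright navy handle, slide the tray gently towards the kettle until you feel it bind against the hump, without forcing it, then back it off until about 30 mm of clear rail shows between tray and hump, ready for sanding, and let go. Leave everything else standing where it is.

Things in the scene. Friction and masses are not known exactly. Their poses are not given: they have to be found in the camera images.
- rack: Fixed cream rack 170 (x) x 540 (y) x 220 mm high; origin on the table under its centre. Its y axis runs along the rails, +y towards the kettle; its -x side faces the robot. Two wooden rails (24 mm wide, tops 38 mm above the table) lie along y at x = -50 and +50 mm. End posts, 16 mm thick, at y = -262 and +262 mm.
- shelf_edge (a point): Middle of the lower front edge of the rack's wooden shelf, 205 mm above the table. The shelf (60 mm deep, 15 thick, as long as the rack) reaches from 20 mm in front of the handle's grip point to 40 mm behind it: a tool must come from the robot's side, leaning 35 to 45 degrees from vertical, fingers pointing down and away from the robot. Axes as the rack's.
- tray_grip (a point): Point to grip on the tray's upright navy handle, 97 mm above the table: a fin at the middle of the tray's robot-side edge, 30 mm deep (x), 16 mm thick (y, the way to pinch it), from 46 to 126 mm above the table; over 60 mm free on both y sides. The point is on the fin's centre line. Axes as the rack's.
- tray: Wooden sliding tray 142 (x) x 160 (y) mm, rims 20 mm high, about 0.7 kg with the mint tin and cork-topped pot fixed on it; origin under its centre, 38 mm above the table. It slides only along the rack's y, with 1 to 2 N of friction, and stays where it is left. Starts 80 mm or more short of the hump, on the side away from the kettle.
- tray_edge (a point): Middle of the tray's leading (kettle-side) edge over the back rail, 80 mm to the kettle side of the handle, 42 mm above the table; axes as the rack's. The gap is measured from here along y to hump_foot.
- hump_foot (a point): Foot of the coral-red hump of dried paint on the back rail (hump 28 mm wide, about 38 mm long along the rail, 8 mm high), on its side nearest the tray, 42 mm above the table. The tray edge starts to bind here; the resistance then grows by about 1.2 N per mm.
- bind (a joint): How far (m) the tray is pressed into the hump past its foot: 0 when clear, about 1.2 N more per mm, solid at 0.020. It springs back to 0.
- kettle: Pastel pink kettle, 160 mm across, 190 mm high, spout and wooden handle (reach 112 mm from its axis), beside the rack's +y end; origin under its centre. Not to be disturbed.
- shelf_mug: Blue mug 68 mm across, 85 mm high, on the +y end of the rack's shelf; origin under its centre. Not to be disturbed.
- jar: Cork-topped glass jar 54 mm across, 85 mm high, on the -y end of the rack's shelf; origin under its centre. Not to be disturbed.
- mug: White mug 84 mm across, 92 mm high, on the worktop at the robot's right; origin under its centre. Not to be disturbed.
- trivet: Mint silicone ring trivet 150 mm across, 10 mm thick, on the worktop at the robot's right; origin under its centre. Not to be disturbed.
- infuser: Steel tea infuser ball 56 mm across, 66 mm high with its loop, standing on its flat foot on the trivet; origin under its centre. Not to be disturbed.

How it is judged:
On the way:
1. the tray is slid up to the hump and binds on it (1.5 mm in, about 2 N) (value of joint bind above 0.0015 m), for 0.2 s.
At the end, for the whole second after the job is handed in: The tray rests, released, with its leading edge 15 to 50 mm short of the foot of the hump (y of hump_foot in the frame of tray_edge between 0.015 and 0.05 m and value of joint bind below 0.001 m and linear speed of tray below 0.01 m/s); the robot touches nothing.
It fails at once if the tray is forced more than 16 mm (about 19 N) into the hump (value of joint bind above 0.016 m).
It fails at once if the kettle, a mug, the jar, the trivet or the infuser is moved more than 20 to 30 mm or tipped (distance of any of kettle, mug, trivet, infuser from where it was at the start of the episode above 0.03 m or distance of any of shelf_mug, jar from where it was at the start of the episode above 0.02 m or angle between any of kettle, shelf_mug, jar, mug, infuser's own z axis and vertical above 0.4 rad).
It also fails if it takes over 43 s, if anything falls off the work surface, if the arm or the gripper's body presses on something with over 40 N, if the wrist force passes 120 N, or if a joint passes its speed limit or range.

## Working session

There is one attempt and no reset: what is moved stays moved. The work goes in short steps, Python scripts to look and compute and a shell command to move; the robot and the scene stay as the last step left them, time stands still between calls to the robot, and variables do not carry over. Pictures are saved under pics/ and viewed, and the job is handed in when it is done.

```bash
mkdir -p pics; ls; python3 - <<'E'
from bench import robot
import cv2,numpy as np
o=robot.get_obs()
print({k:np.round(v,3).tolist() for k,v in o.items()})
for n in("scene","top"):
    s=robot.snapshot(n); cv2.imwrite(f"pics/{n}0.png",s["color"][:,:,::-1])
    print(n,np.round(s["intrinsics"],1).tolist(),s["k1"],s["eye"],np.round(s["rotation"],3).tolist())
E
```

```text
pics
{'time': 0.0, 'joint_positions': [1.239, 0.088, 1.372, 0.0, 1.684, -0.103], 'qvel': [-0.001, 0.001, 0.0, -0.001, 0.0, -0.0], 'joint_torque': [-0.0, -34.019, -30.243, 0.072, 0.033, -0.0], 'tool_pos': [0.125, 0.535, 0.204], 'ee_rot': [-3.141, 0.002, 1.342], 'wrist_force': [0.437, -0.388, -0.169], 'wrist_torque': [0.034, 0.004, 0.005], 'width': 0.094}
scene [[382.5, 0.0, 276.3], [0.0, 382.5, 205.5], [0.0, 0.0, 1.0]] 0.006918996071802807 [ 0.79347566 -0.28712891  1.16898599] [-2.767, 0.007, 0.709]
top [[455.2, 0.0, 283.8], [0.0, 455.2, 206.8], [0.0, 0.0, 1.0]] -0.12442601605359437 [0.35028343 0.0304956  1.40346127] [-2.983, -0.023, -1.576]
```

View pics/scene0.png

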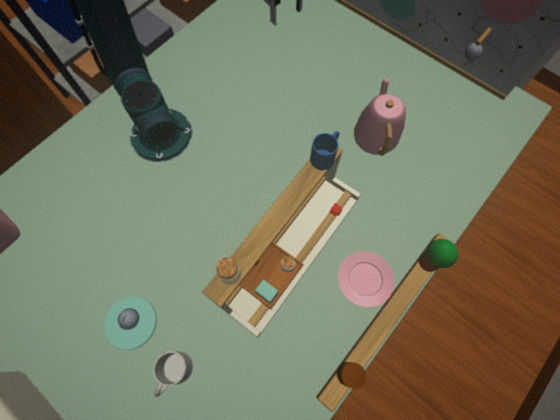

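View pics/top0.png

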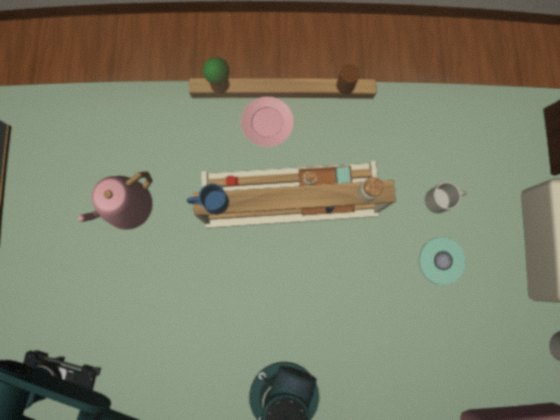

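The scene view shows the rack running diagonally, with the hump at (336,210), the tray's tin at (266,291) and the kettle at (380,125). In the top view the hump is at (231,181), the tray at about x 300–352, and navy handle bits show below the shelf near (328,210). I'll zoom in next.

```bash
cat > h.py <<'E'
import numpy as np,cv2
from scipy.spatial.transform import Rotation as R
def cam(s):
    K=np.array(s["intrinsics"]);r=np.array(s["rotation"])
    M=r if r.shape==(3,3) else R.from_euler('xyz',r).as_matrix()
    return K,s["k1"],np.array(s["eye"]),M
def ray(s,uv):
    K,k,e,M=cam(s)
    p=cv2.undistortPoints(np.array([[uv]],float),K,np.array([k,0,0,0.]))[0,0]
    return e,M@np.array([p[0],p[1],1])
def at(s,uv,z):
    e,d=ray(s,uv); return e+d*(z-e[2])/d[2]
def proj(s,P):
    K,k,e,M=cam(s); c=M.T@(np.array(P)-e)
    return cv2.projectPoints(c.reshape(1,3),np.zeros(3),np.zeros(3),K,np.array([k,0,0,0.]))[0][0,0]
E
python3 - <<'E'
import cv2
a=cv2.imread("pics/top0.png")[150:240,180:410]; cv2.imwrite("pics/topz.png",cv2.resize(a,None,fx=3.4,fy=3.4,interpolation=cv2.INTER_CUBIC))
a=cv2.imread("pics/scene0.png")[130:340,190:400]; cv2.imwrite("pics/scenez.png",cv2.resize(a,None,fx=2.8,fy=2.8,interpolation=cv2.INTER_CUBIC))
E
```

```text
(no output)
```

View pics/topz.png

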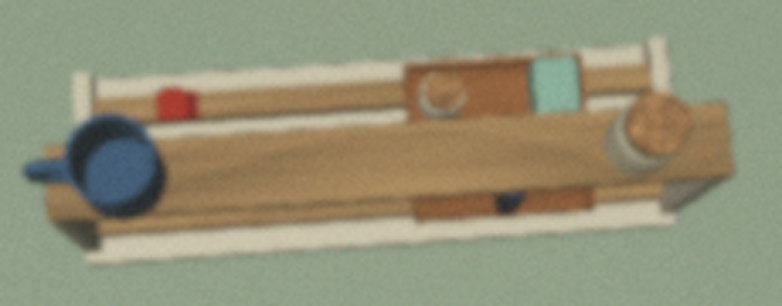

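View pics/scenez.png

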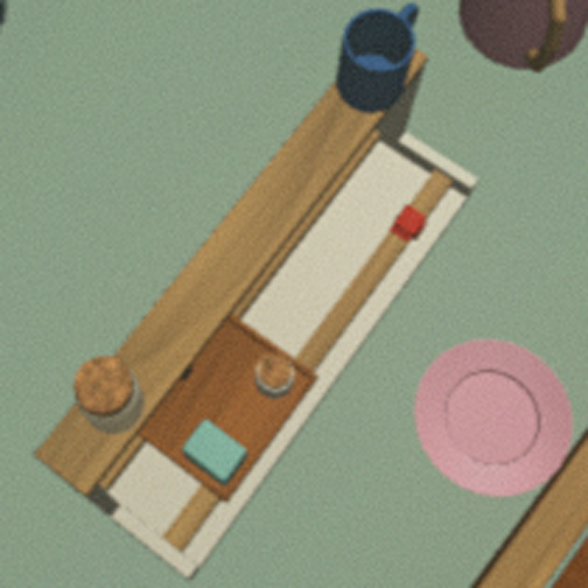

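```bash
python3 - <<'E'
from bench import robot
import numpy as np
from h import *
T=robot.snapshot("top");S=robot.snapshot("scene")
t=lambda p:(p[0]/3.4+180-.35,p[1]/3.4+150-.35)
s=lambda p:(p[0]/2.8+190-.3,p[1]/2.8+130-.3)
pr=lambda n,v:print(n,np.round(v*1000,1))
for n,p,z in[("shelf kf",(49,219),.22),("shelf kb",(45,148),.22),("shelf jb",(727,103),.22),("shelf jf",(734,173),.22),("base kf",(90,262),.0),("base jf",(675,222),.0),("hump tray top",(196,96),.046),("hump foot",(198,107),.042),("humpfar",(157,107),.042),("tray edge rim",(404,95),.058),("tray back corner",(404,64),.058),("tray rear corner",(580,53),.058),("fin",(510,203),.126),("tray fl",(415,220),.05),("tray fr",(593,208),.05)]: pr("top "+n,at(T,t(p),z))
for n,p,z in[("shelf jf",(36,453),.22),("shelf jb",(85,490),.22),("shelf kb",(427,60),.22),("base kb",(478,185),.0),("base jb",(190,577),0),("hump traybottom l",(391,233),.042),("hump traybottom r",(408,243),.042),("hump far",(414,206),.046),("tray kb corner",(317,378),.058),("tray jb",(225,499),.058),("tray kf",(235,318),.058),("fin",(187,372),.126)]: pr("scene "+n,at(S,s(p),z))
E
```

```text
top shelf kf [520.2 238.6 220. ]
top shelf kb [576.1 243.2 220. ]
top shelf jb [ 612.3 -293.3  220. ]
top shelf jf [ 556.  -296.4  220. ]
top base kf [512.2 238.7   0. ]
top base jf [ 548.2 -299.4    0. ]
top hump tray top [656.6 140.   46. ]
top hump foot [647.3 138.4  42. ]
top humpfar [647.4 175.3  42. ]
top tray edge rim [654.7 -46.   58. ]
top tray back corner [683.1 -46.3  58. ]
top tray rear corner [ 693.8 -205.1   58. ]
top fin [ 546.8 -130.2  126. ]
top tray fl [543.4 -55.1  50. ]
top tray fr [ 553.9 -214.    50. ]
scene shelf jf [ 555.7 -297.4  220. ]
scene shelf jb [ 610.1 -292.4  220. ]
scene shelf kb [580.1 237.3 220. ]
scene base kb [677.9 263.4   0. ]
scene base jb [ 710.8 -286.4    0. ]
scene hump traybottom l [642.4 133.1  42. ]
scene hump traybottom r [664.1 136.   42. ]
scene hump far [642.8 174.2  46. ]
scene tray kb corner [684.8 -51.8  58. ]
scene tray jb [ 692.3 -207.9   58. ]
scene tray kf [576.8 -58.3  58. ]
scene fin [ 590. -145.  126.]
```

```bash
cat > plan.py <<'E'
import numpy as np,sys
from h import *
from bench import robot
yaw=0.067; ex=np.array([np.cos(yaw),np.sin(yaw),0]); ey=np.array([-np.sin(yaw),np.cos(yaw),0])
L=np.radians(42); zt=np.sin(L)*ex-np.cos(L)*np.array([0,0,1]); xt=ey
Rt=np.stack([xt,np.cross(zt,xt),zt],1)
grip=np.array([.5626,-.1345,.097])
def show(target,rot=True):
    o=robot.get_obs(); p=np.array(o["tool_pos"]); M=R.from_euler('xyz',o["ee_rot"]).as_matrix()
    print("t",o["time"],"p",p.round(4),"F",np.round(o["wrist_force"],1),"w",round(float(o["width"]),4))
    print("delta tool mm",np.round(M.T@(np.array(target)-p)*1000,1),"rotvec",np.round(R.from_matrix(M.T@Rt).as_rotvec(),3))
    print("delta in TARGET frame",np.round(Rt.T@(np.array(target)-p)*1000,1))
E
python3 -c "
from plan import *
show([.42,-.135,.21])"
```

```text
t 0.2 p [0.1246 0.5353 0.2047] F [ 0.5 -0.2 -0.1] w 0.0936
delta tool mm [-585.9  439.7   -4.5] rotvec [-0.728  0.11  -0.282]
delta in TARGET frame [-688.6  189.2  163.2]
```

```bash
python3 -m handwheel '{"delta_pos":[[-42,31,0],[-42,31,0],[-42,31,0],[-42,31,0],[-42,31,0],[-42,31,0],[-42,31,0],[-42,31,0]],"rotation":[[0,0,0],[0,0,0],[0,0,0],[0,0,0],[0,0,0],[0,0,0],[0,0,0],[0,0,0]],"claw":[-1,-1,-1,-1,-1,-1,-1,-1]}'
python3 -m handwheel '{"delta_pos":[[-42,31,0],[-42,31,0],[-42,31,0],[-42,31,0],[-42,31,0],[-40,31,0],[0,0,0],[0,0,0]],"rotation":[[0,0,0],[0,0,0],[0,0,0],[0,0,0],[0,0,0],[0,0,0],[0,0,0],[0,0,0]],"claw":[-1,-1,-1,-1,-1,-1,-1,-1]}'
python3 -c "
from plan import *
show([.42,-.135,.21])"
```

```text
time: 1.2
tool_pos: [0.2903, 0.1507, 0.2055]
ee_rot: [3.141, -0.001, 1.343]
wrist_force: [0.9, -0.3, -0.7]
width: 0.094
time: 2.2
tool_pos: [0.4142, -0.1331, 0.2051]
ee_rot: [-3.141, -0.001, 1.342]
wrist_force: [0.1, 1.1, -0.1]
width: 0.094
t 2.2 p [ 0.4142 -0.1331  0.2051] F [ 0.1  1.1 -0.1] w 0.094
delta tool mm [-0.5  6.1 -4.9] rotvec [-0.729  0.108 -0.283]
delta in TARGET frame [-2.3  7.5  0.2]
```

```bash
python3 -m handwheel '{"delta_pos":[[0,0,0],[0,0,0],[0,0,0],[0,0,0],[0,0,0],[0,0,0],[0,0,0],[0,0,0]],"rotation":[[-0.146,0.022,-0.057],[-0.146,0.022,-0.057],[-0.146,0.022,-0.057],[-0.146,0.022,-0.057],[-0.145,0.02,-0.055],[0,0,0],[0,0,0],[0,0,0]],"claw":[-1,-1,-1,-1,-1,-1,-1,-1]}'
python3 - <<'E'
from plan import *
show(grip-.10*zt)
for n in("scene","top"):
    s=robot.snapshot(n); cv2.imwrite(f"pics/{n}1.png",s["color"][:,:,::-1])
E
```

```text
time: 3.2
tool_pos: [0.4201, -0.1265, 0.2096]
ee_rot: [2.414, 0.004, 1.632]
wrist_force: [0.3, 0.3, 0.2]
width: 0.0939
t 3.2 p [ 0.4201 -0.1265  0.2096] F [0.3 0.3 0.2] w 0.0939
delta tool mm [-16.9  30.3  78.4] rotvec [-0.005  0.007 -0.002]
delta in TARGET frame [-17.5  29.9  78.5]
```

View pics/scene1.png

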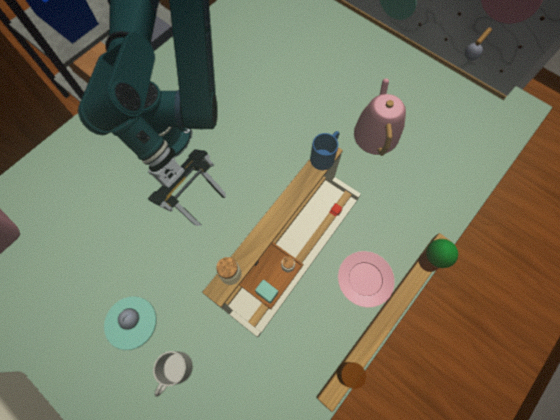

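The gripper is open, leaning toward the rack. Its fingertips are at about (225,197) and (200,223), clear of everything.

```bash
python3 -m handwheel '{"delta_pos":[[-4,7.5,19],[-4,7.5,19],[-4,7.5,20],[-5,7.5,20],[0,0,0],[0,0,0],[0,0,0],[0,0,0]],"rotation":[[-0.005,0.007,-0.002],[0,0,0],[0,0,0],[0,0,0],[0,0,0],[0,0,0],[0,0,0],[0,0,0]],"claw":[-1,-1,-1,-1,-1,-1,-1,-1]}'
python3 - <<'E'
from plan import *
show(grip+.019*zt)
for n in("scene","top"):
    s=robot.snapshot(n)
    p=np.array(robot.get_obs()["tool_pos"])
    off=(190,130,210,210,2.8) if n=="scene" else (180,150,230,110,3.4)
    print(n,[np.round((proj(s,q)-off[:2])*off[4],0) for q in (p,p+.055*ey,p-.055*ey,grip)])
    x,y,w,h,f=off
    a=s["color"][y:y+h,x:x+w,::-1]
    cv2.imwrite(f"pics/{n}2.png",cv2.resize(a,None,fx=f,fy=f,interpolation=cv2.INTER_CUBIC))
E
```

```text
time: 4.3
tool_pos: [0.4945, -0.1393, 0.1708]
ee_rot: [2.408, -0.002, 1.634]
wrist_force: [-0.9, 0.1, 0.8]
width: 0.0939
t 4.3 p [ 0.4945 -0.1393  0.1708] F [-0.9  0.1  0.8] w 0.0939
delta tool mm [  0.4   1.3 119.5] rotvec [ 0.001  0.001 -0.004]
delta in TARGET frame [  0.3   1.4 119.5]
scene [array([114., 294.]), array([149., 251.]), array([ 78., 338.]), array([175., 353.])]
top [array([528., 258.]), array([460., 262.]), array([595., 253.]), array([509., 189.])]
```

View pics/scene2.png

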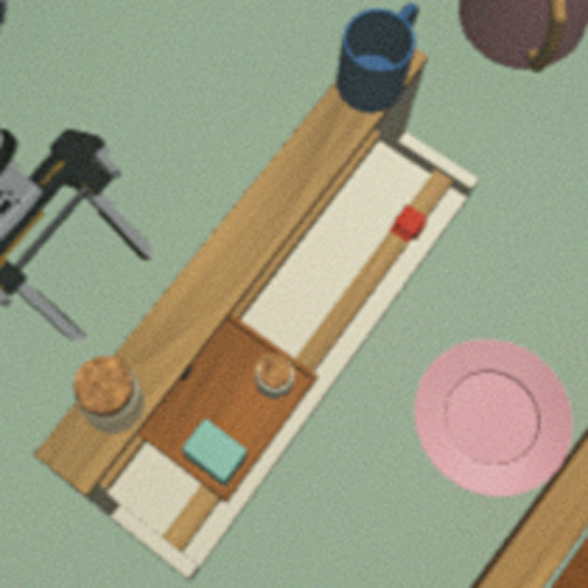

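View pics/top2.png

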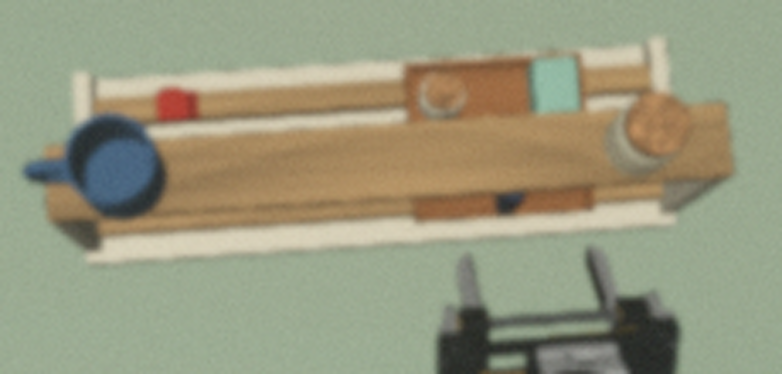

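Fingertips sit where projected, at (465,258) and (593,250), and the fin at (510,203) matches the predicted grip point. Advancing along the tool axis.

```bash
python3 -m handwheel '{"delta_pos":[[0,1,16],[0,0,16],[0,0,16],[0,0,16],[0,0,16],[0,0,15],[0,0,14],[0,0,10]],"rotation":[[0,0,0],[0,0,0],[0,0,0],[0,0,0],[0,0,0],[0,0,0],[0,0,0],[0,0,0]],"claw":[-1,-1,-1,-1,-1,-1,-1,-1]}'
python3 - <<'E'
from plan import *
show(grip+.019*zt)
for n in("scene","top"):
    s=robot.snapshot(n)
    off=(190,130,210,210,2.8) if n=="scene" else (180,150,230,150,3.4)
    x,y,w,h,f=off
    a=s["color"][y:y+h,x:x+w,::-1]
    cv2.imwrite(f"pics/{n}3.png",cv2.resize(a,None,fx=f,fy=f,interpolation=cv2.INTER_CUBIC))
E
```

```text
time: 5.4
tool_pos: [0.5752, -0.1334, 0.0817]
ee_rot: [2.41, -0.003, 1.634]
wrist_force: [0.0, 0.3, -0.3]
width: 0.094
t 5.4 p [ 0.5752 -0.1334  0.0817] F [ 0.   0.3 -0.3] w 0.094
delta tool mm [-0.3  0.8 -0.8] rotvec [-0.001  0.    -0.005]
delta in TARGET frame [-0.3  0.8 -0.8]
```

View pics/top3.png

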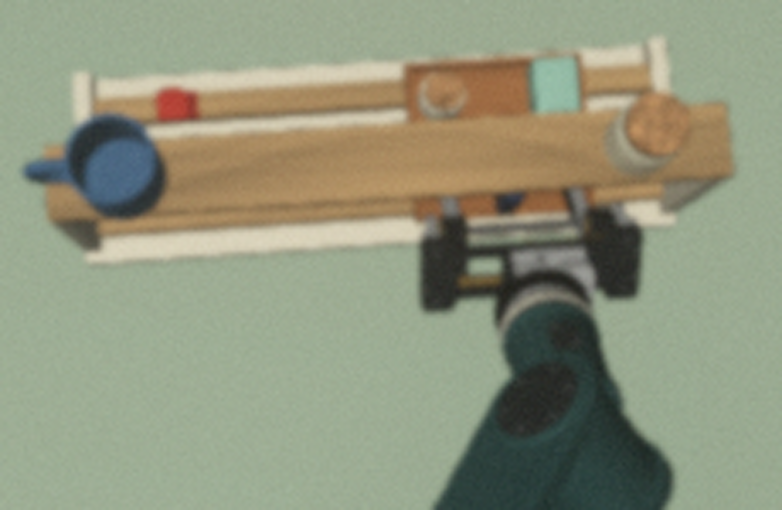

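The fin at (511,203) is centred between the fingers at (450,207) and (575,207). Closing.

```bash
python3 -m handwheel '{"delta_pos":[[0,0,0],[0,0,0],[0,0,0],[0,0,0],[0,0,0],[0,0,0],[0,0,0],[0,0,0]],"rotation":[[0,0,0],[0,0,0],[0,0,0],[0,0,0],[0,0,0],[0,0,0],[0,0,0],[0,0,0]],"claw":[1,1,1,1,1,1,1,1]}'
python3 -c "
from plan import *
show(grip+.019*zt)"
```

```text
time: 6.5
tool_pos: [0.5749, -0.1336, 0.0825]
ee_rot: [2.409, -0.002, 1.634]
wrist_force: [0.4, -5.7, -1.9]
width: 0.0174
t 6.5 p [ 0.5749 -0.1336  0.0825] F [ 0.4 -5.7 -1.9] w 0.0174
delta tool mm [-0.1  0.6 -0. ] rotvec [-0.001  0.001 -0.004]
delta in TARGET frame [-0.1  0.6 -0. ]
```

```bash
python3 -m handwheel '{"delta_pos":[[5,0,0],[10,0,0],[15,0,0],[18,0,0],[18,0,0],[18,0,0],[12,0,0],[4,0,0]],"rotation":[[0,0,0],[0,0,0],[0,0,0],[0,0,0],[0,0,0],[0,0,0],[0,0,0],[0,0,0]],"claw":[1,1,1,1,1,1,1,1]}'
python3 -m handwheel '{"delta_pos":[[8,0,0],[12,0,0],[12,0,0],[12,0,0],[10,0,0],[6,0,0],[0,0,0],[0,0,0]],"rotation":[[0,0,0],[0,0,0],[0,0,0],[0,0,0],[0,0,0],[0,0,0],[0,0,0],[0,0,0]],"claw":[1,1,1,1,1,1,1,1]}'
python3 - <<'E'
from plan import *
show(grip+.019*zt)
for n in("scene","top"):
    s=robot.snapshot(n)
    off=(190,130,210,210,2.8) if n=="scene" else (180,150,230,150,3.4)
    x,y,w,h,f=off
    a=s["color"][y:y+h,x:x+w,::-1]
    cv2.imwrite(f"pics/{n}4.png",cv2.resize(a,None,fx=f,fy=f,interpolation=cv2.INTER_CUBIC))
E
```

```text
time: 7.5
tool_pos: [0.5682, -0.0325, 0.0825]
ee_rot: [2.409, -0.002, 1.636]
wrist_force: [1.4, -1.4, -1.9]
width: 0.0156
time: 8.5
tool_pos: [0.5643, 0.0264, 0.0824]
ee_rot: [2.41, -0.003, 1.635]
wrist_force: [-0.2, 0.3, -2.0]
width: 0.0159
t 8.5 p [0.5643 0.0264 0.0824] F [-0.2  0.3 -2. ] w 0.0159
delta tool mm [-160.4    1.2   -0.2] rotvec [-0.002 -0.    -0.005]
delta in TARGET frame [-160.4    0.5   -0.2]
```

View pics/scene4.png

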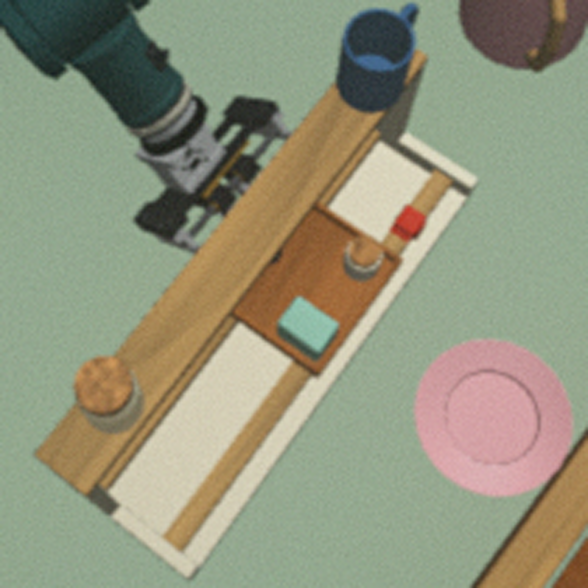

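View pics/top4.png

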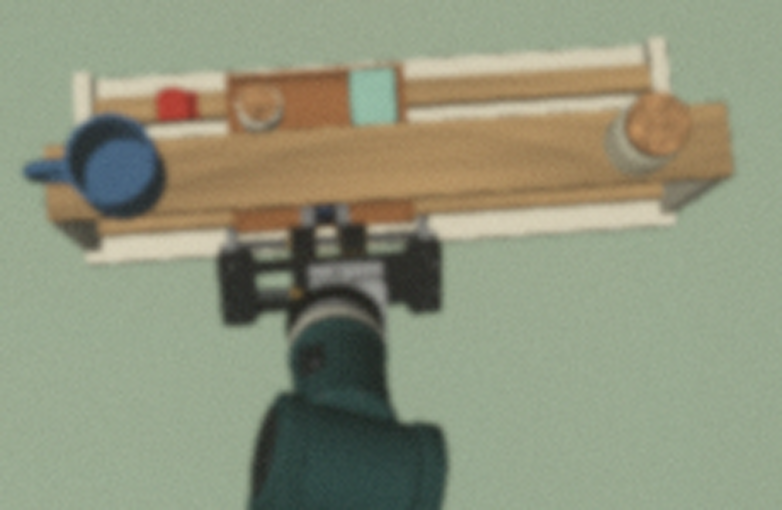

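The tray moved with the fin, and the tray edge now shows about 25–27 mm from the hump (top view, 229 vs 198). Creeping in.

```bash
python3 -m handwheel '{"delta_pos":[[3,0,0],[3,0,0],[3,0,0],[3,0,0],[2,0,0],[2,0,0],[2,0,0],[2,0,0]],"rotation":[[0,0,0],[0,0,0],[0,0,0],[0,0,0],[0,0,0],[0,0,0],[0,0,0],[0,0,0]],"claw":[1,1,1,1,1,1,1,1]}'
python3 -c "
from plan import *
show(grip+.019*zt)"
python3 -m handwheel '{"delta_pos":[[0.5,0,0],[0.5,0,0],[0.5,0,0],[0.5,0,0],[0.5,0,0],[0.5,0,0],[0.5,0,0],[0.5,0,0]],"rotation":[[0,0,0],[0,0,0],[0,0,0],[0,0,0],[0,0,0],[0,0,0],[0,0,0],[0,0,0]],"claw":[1,1,1,1,1,1,1,1]}'
python3 -c "
from plan import *
show(grip+.019*zt)"
```

```text
time: 9.6
tool_pos: [0.563, 0.0463, 0.0824]
ee_rot: [2.41, -0.003, 1.634]
wrist_force: [-4.8, -2.6, -1.2]
width: 0.0159
t 9.6 p [0.563  0.0463 0.0824] F [-4.8 -2.6 -1.2] w 0.0159
delta tool mm [-180.4    1.2   -0.2] rotvec [-0.002  0.    -0.004]
delta in TARGET frame [-180.4    0.4   -0.2]
time: 10.6
tool_pos: [0.5628, 0.0502, 0.0825]
ee_rot: [2.41, -0.003, 1.634]
wrist_force: [-5.1, -1.9, -1.1]
width: 0.016
t 10.6 p [0.5628 0.0502 0.0825] F [-5.1 -1.9 -1.1] w 0.016
delta tool mm [-184.3    1.2   -0.2] rotvec [-0.002  0.    -0.004]
delta in TARGET frame [-184.3    0.4   -0.2]
```

```bash
python3 -m handwheel '{"delta_pos":[[0.5,0,0],[0.5,0,0],[0.5,0,0],[0.5,0,0],[0.5,0,0],[0.5,0,0],[0,0,0],[0,0,0]],"rotation":[[0,0,0],[0,0,0],[0,0,0],[0,0,0],[0,0,0],[0,0,0],[0,0,0],[0,0,0]],"claw":[1,1,1,1,1,1,1,1]}'
python3 - <<'E'
from plan import *
show(grip+.019*zt)
for n in("scene","top"):
    s=robot.snapshot(n)
    off=(290,180,80,80,7) if n=="scene" else (220,165,50,40,12)
    x,y,w,h,f=off
    a=s["color"][y:y+h,x:x+w,::-1]
    cv2.imwrite(f"pics/{n}5.png",cv2.resize(a,None,fx=f,fy=f,interpolation=cv2.INTER_CUBIC))
E
```

```text
time: 11.6
tool_pos: [0.5626, 0.053, 0.0824]
ee_rot: [2.41, -0.003, 1.634]
wrist_force: [-5.6, -3.5, -0.4]
width: 0.0161
t 11.6 p [0.5626 0.053  0.0824] F [-5.6 -3.5 -0.4] w 0.0161
delta tool mm [-1.871e+02  1.200e+00 -1.000e-01] rotvec [-0.002  0.    -0.004]
delta in TARGET frame [-187.1    0.4   -0.2]
```

View pics/scene5.png

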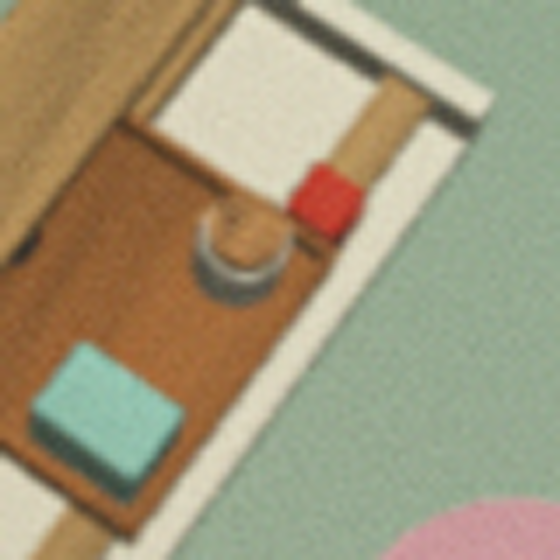

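View pics/top5.png

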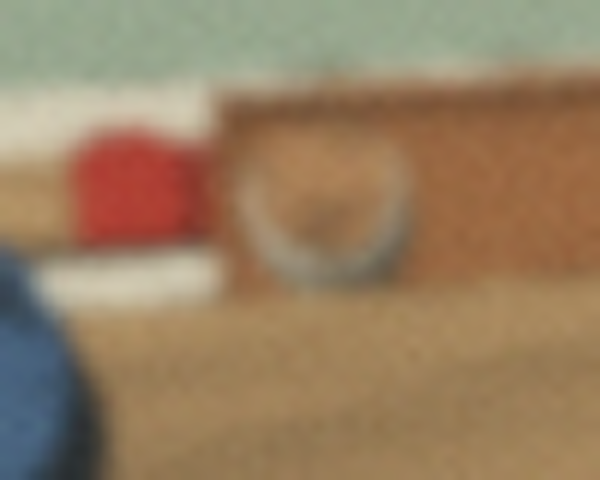

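Both views show the tray edge touching the hump (scene (310,230), top (213,170)), and Fy is starting to rise. A few mm more should confirm the bind.

```bash
python3 -m handwheel '{"delta_pos":[[0.5,0,0],[0.5,0,0],[0.5,0,0],[0.5,0,0],[0.5,0,0],[0.5,0,0],[0,0,0],[0,0,0]],"rotation":[[0,0,0],[0,0,0],[0,0,0],[0,0,0],[0,0,0],[0,0,0],[0,0,0],[0,0,0]],"claw":[1,1,1,1,1,1,1,1]}'
python3 -c "
from plan import *
show(grip+.019*zt)"
```

```text
time: 12.7
tool_pos: [0.5624, 0.0554, 0.0824]
ee_rot: [2.41, -0.002, 1.634]
wrist_force: [-5.5, -5.5, -1.3]
width: 0.0161
t 12.7 p [0.5624 0.0554 0.0824] F [-5.5 -5.5 -1.3] w 0.0161
delta tool mm [-1.895e+02  1.200e+00  1.000e-01] rotvec [-0.002  0.001 -0.004]
delta in TARGET frame [-189.5    0.4   -0.2]
```

```bash
python3 -m handwheel '{"delta_pos":[[0.5,0,0],[0.5,0,0],[0.5,0,0],[0.5,0,0],[0,0,0],[0,0,0],[0,0,0],[0,0,0]],"rotation":[[0,0,0],[0,0,0],[0,0,0],[0,0,0],[0,0,0],[0,0,0],[0,0,0],[0,0,0]],"claw":[1,1,1,1,1,1,1,1]}'
python3 -c "
from plan import *
show(grip+.019*zt)"
```

```text
time: 13.7
tool_pos: [0.5623, 0.057, 0.0824]
ee_rot: [2.411, -0.001, 1.633]
wrist_force: [-6.7, -6.8, -1.1]
width: 0.0159
t 13.7 p [0.5623 0.057  0.0824] F [-6.7 -6.8 -1.1] w 0.0159
delta tool mm [-191.1    1.2    0.2] rotvec [-0.002  0.002 -0.004]
delta in TARGET frame [-191.1    0.4   -0.2]
```

The force rose steadily at about 0.8 N/mm over the last 4 mm. That puts the tray roughly 4 mm into the hump, bound and well below forcing. Backing off 35 mm.

```bash
python3 -m handwheel '{"delta_pos":[[-3,0,0],[-6,0,0],[-8,0,0],[-8,0,0],[-6,0,0],[-3,0,0],[-1,0,0],[0,0,0]],"rotation":[[0,0,0],[0,0,0],[0,0,0],[0,0,0],[0,0,0],[0,0,0],[0,0,0],[0,0,0]],"claw":[1,1,1,1,1,1,1,1]}'
python3 - <<'E'
from plan import *
show(grip+.019*zt)
for n in("scene","top"):
    s=robot.snapshot(n)
    off=(290,180,80,80,7) if n=="scene" else (220,165,50,40,12)
    x,y,w,h,f=off
    a=s["color"][y:y+h,x:x+w,::-1]
    cv2.imwrite(f"pics/{n}6.png",cv2.resize(a,None,fx=f,fy=f,interpolation=cv2.INTER_CUBIC))
E
```

```text
time: 14.7
tool_pos: [0.5646, 0.0232, 0.0825]
ee_rot: [2.41, -0.003, 1.634]
wrist_force: [-5.3, -1.3, -1.6]
width: 0.0163
t 14.7 p [0.5646 0.0232 0.0825] F [-5.3 -1.3 -1.6] w 0.0163
delta tool mm [-157.2    1.1   -0.2] rotvec [-0.002  0.    -0.004]
delta in TARGET frame [-157.2    0.4   -0.2]
```

View pics/scene6.png

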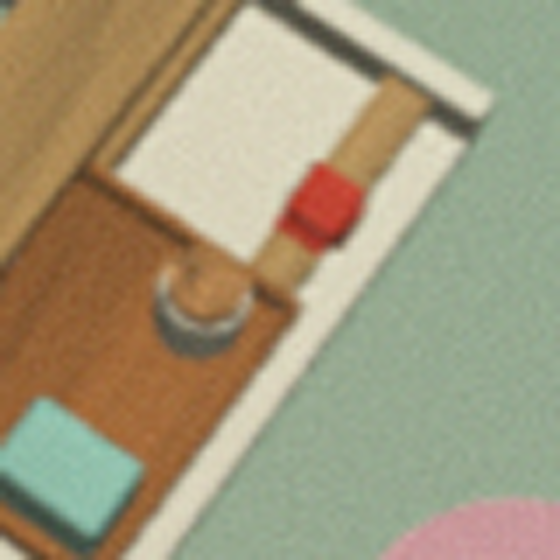

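View pics/top6.png

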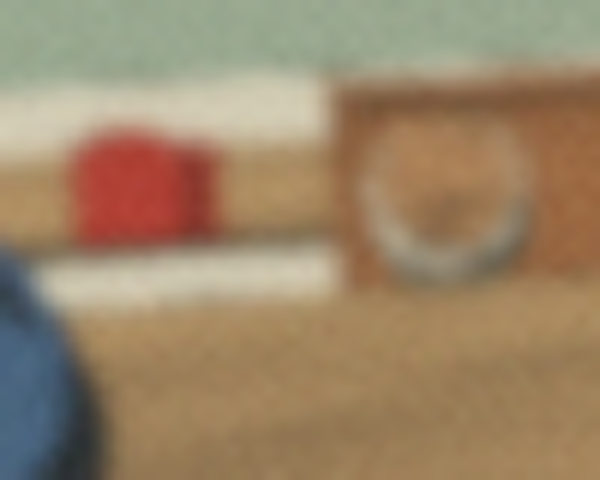

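The gap in the top view is (333−215)/12 ≈ 9.8 px, or about 29 mm. Releasing and retreating.

```bash
python3 -m handwheel '{"delta_pos":[[0,0,0],[0,0,0],[0,0,0],[0,0,0],[0,0,0],[0,0,0],[0,0,0],[0,0,0]],"rotation":[[0,0,0],[0,0,0],[0,0,0],[0,0,0],[0,0,0],[0,0,0],[0,0,0],[0,0,0]],"claw":[-0.4,-0.4,-0.4,-0.4,-0.4,-0.4,-0.4,-0.4]}'
python3 -m handwheel '{"delta_pos":[[0,0,-8],[0,0,-15],[0,0,-20],[0,0,-20],[0,0,-25],[0,0,-25],[0,0,-20],[0,0,-10]],"rotation":[[0,0,0],[0,0,0],[0,0,0],[0,0,0],[0,0,0],[0,0,0],[0,0,0],[0,0,0]],"claw":[-0.4,-0.4,-0.4,-0.4,-0.4,-0.4,-0.4,-0.4]}'
python3 -m handwheel '{"delta_pos":[[0,0,-10],[0,0,-5],[0,0,0],[0,0,0],[0,0,0],[0,0,0],[0,0,0],[0,0,0]],"rotation":[[0,0,0],[0,0,0],[0,0,0],[0,0,0],[0,0,0],[0,0,0],[0,0,0],[0,0,0]],"claw":[-0.4,-0.4,-0.4,-0.4,-0.4,-0.4,-0.4,-0.4]}'
python3 - <<'E'
from plan import *
S=robot.snapshot("scene");T=robot.snapshot("top")
cv2.imwrite("pics/scene7.png",S["color"][:,:,::-1])
a=T["color"][165:205,220:270,::-1]
cv2.imwrite("pics/top7.png",cv2.resize(a,None,fx=12,fy=12,interpolation=cv2.INTER_CUBIC))
E
```

```text
time: 15.8
tool_pos: [0.5649, 0.0232, 0.0829]
ee_rot: [2.409, -0.003, 1.634]
wrist_force: [-0.8, -0.6, -0.2]
width: 0.0661
time: 16.8
tool_pos: [0.4693, 0.0167, 0.191]
ee_rot: [2.406, -0.002, 1.634]
wrist_force: [0.5, 0.3, -0.2]
width: 0.0659
time: 17.8
tool_pos: [0.4595, 0.0162, 0.2003]
ee_rot: [2.409, -0.003, 1.634]
wrist_force: [0.3, -0.4, 0.5]
width: 0.0657
```

View pics/scene7.png

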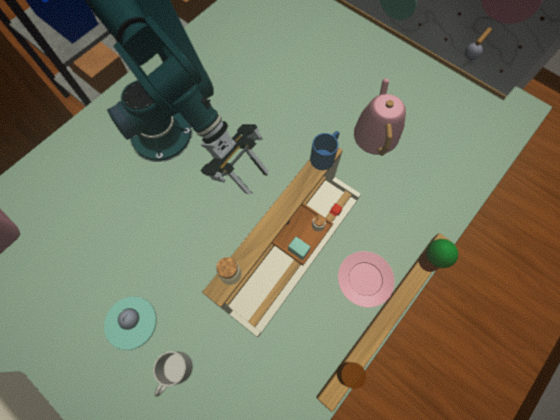

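View pics/top7.png

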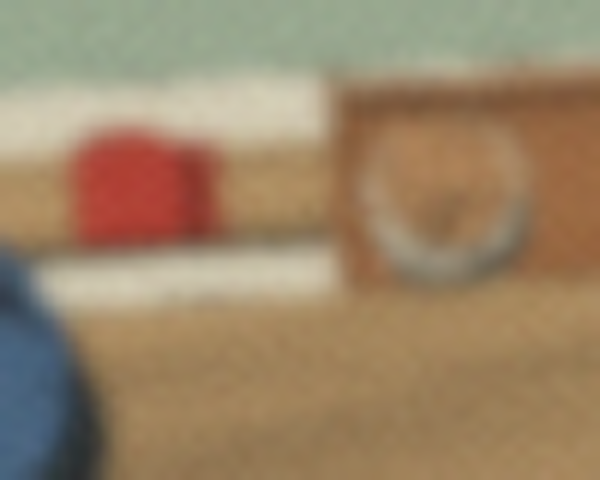

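The gripper is clear at (240,165). The gap is unchanged at top-zoom 215→333, about 29 mm, and everything else stands where it was.

```bash
python3 -c "
from bench import robot
print(robot.close_job())"
```

```text
the job is handed in; nothing more can be done
None
```

The tray was slid up to the hump until it bound, backed off to leave about 29 mm of clear rail, and released. I handed the job in at about 18 s, and no verdict was reported.

- **Bind:** I gripped the navy fin with the tool leaning 42° and slid the tray about 191 mm towards the kettle. The force along the rail rose steadily from about 2 to 7 N over the last few mm, so I estimate the tray was about 4 mm into the hump. The rise was about 0.7 N/mm rather than the stated 1.2. I put that down to noise and did not check it further.
- **Sideways load:** About 5–7 N of sideways force showed while the tray was near the hump. This was probably a small misalignment with the rails, and it vanished on release.
- **Final position:** The gap measured 29 mm in the top picture, the same before and after letting go. The back-off distance agrees: 34 mm, less the 4 mm of bind.
- **Surroundings:** The gripper is clear, with wrist force near zero. The kettle, mugs, jar, trivet and infuser all look unmoved in the last picture.

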